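# Lock the microscope stage plate with the flat driver

## Robot

A 6-joint arm with a two-finger parallel gripper is mounted at the origin on the work surface. World frame = base frame: x ahead of the robot, y to its left, z up, the work surface at z = 0. Lengths are in m, angles in rad, forces in N, time in s.
With the tool pointing down it reaches from about 0.35 to 0.875 m from the base axis. Payload 4.2 kg.
Tool frame: the origin (TCP) lies at the very end of the fingers, on their centre line; the grasp point (between the pads) lies grasp_offset behind it (grasp_offset is the distance from the TCP to the grasp point, in m); z points along the fingers, y is the line along which they close (so a half turn about z gives the same grasp; the last joint's range is limited). The gripper opens to 87 mm and grips with 3 to 60 N. Pads are 19 mm wide; open, the fingers measure 117 mm over their backs; the gripper's body (75 mm by 190 mm) begins 51 mm behind the grasp point.
Start: joints at [1.512, 0.385, 0.008, 0, -1.194, -0.259], TCP at [0.195, 0.594, 0.223] pointing down, gripper open.
Joint ranges: [-3.14, 3.14], [-1.21, 2.06], [-1.07, 1.41], [-3.16, 2.05], [-2.99, -0.16], [-3.1, 3.1]. Speed limits (rad/s): [2.79, 2.79, 3.14, 3.14, 3.14, 3.14].

## Interface

Orientations are given as [roll, pitch, yaw] about the fixed x, y, z axes, in that order (R = Rz(yaw) Ry(pitch) Rx(roll)).
In Python, from rig import observe, grab_frame, camera_model, close_job, grasp_offset gives the robot as it stands. The module is installed in compiled form; this text tells all that it offers.
- The arm moves only by the shell command python3 -m creep 'ROWS' [OPENING] [FORCE]. ROWS is JSON, one flat list of numbers, 4 for each row, row after row: the shift along the world's x, y, z in cm, then the turn about the world's z in degrees. A call has 1 to 8 rows; each row is the pose to reach, as a shift and turn from the pose commanded when the call began; what a row does not reach only later rows make up. A row lasts 1/12 s, in which the tool goes at most 41.7 mm and 7.16 degrees, less where a joint would pass 70% of its speed; a pose out of reach is approached as far as the arm can. A call with a gripper value outside its range is refused whole. OPENING is the opening, from -1 (shut) to 1 (fully open), so that 0 is half open, set as the call begins (- or left out, the last holds). The fingers move at their own pace and stop on an object; FORCE is the grip in N (left out, the last holds). Time passes only in rows, so rows that repeat a pose let the fingers close. It gives the time, the measured TCP pose, the force, the opening and the grip force at its end, in the units of the state.
- observe(): the state, without advancing time (a new reading comes with each control period).
- grab_frame(name): name is "side" or "top"; returns (picture, depth): 400x640x3 uint8, blue, green, red; 400x640 float32, m along the optical axis (not along the pixel's ray), 0 where there is no reading.
- camera_model(name): a dict with "mtx" (3x3 intrinsics, pixels), "R" (3x3) and "t" (3): a world point X has camera coordinates R X + t. Camera axes: x right, y down, z forward; pixel columns grow to the right and rows downward; lengths in m; the calibration is good to about 2 mm. A picture is of the moment at which its call begins. camera_model takes no time and is no camera call.
- close_job(): hands the job in; it is judged then, once.
The state is a dict: "clock": time; "joint_positions": joint angles; "joint_velocities": joint speeds; "joint_efforts": joint torques, N m; "tool_pos": TCP position; "tool_rot": TCP orientation; "ft_force": force on the tool from outside, world axes, zero at the start; "torque": the same for the moment, N m; "opening": finger opening in m; "finger_force": force on a finger pad.
Only numpy, scipy, OpenCV 4.12 (cv2) and the standard library are available. Lean on these libraries where they do the work, as an engineer would, in place of code of your own. Each camera call takes 0.05 s, during which the arm holds its last target. There are 200 camera calls.

## Task

Take the flat driver out of its wooden stand, seat its blade in the slotted retaining screw at the front of the microscope base and turn the screw clockwise as far as it goes, so that its tab swings over the white stage plate. The screw sinks as it turns: keep the blade bottomed in the slot all the while with a light, steady push, enough to feel but never leaning on it. Then put the driver back upright in its stand without dropping it, let go, and leave the other things on the table where they are.

Things in the scene. Friction and masses are not known exactly. Their poses are not given: they have to be found in the camera images.
- driver: flat screwdriver, about 130 mm long, upright in the stand, blade down. Its sliding bit is pulled out more or less and held fast, so the tip lies up to 7 mm above or below the origin; this is not measured and must be felt or seen. z up the driver to the handle, x along the blade's 15.5 mm width, y across its thickness: 1.8 mm over the last 2 mm, 2.6 mm above. Steel shank, 16 mm wide, 18 to 60 mm above the origin.
- stand: wooden block 70 x 70 mm, 70 mm high, fixed, on one side or the other of the microscope base; origin under its centre.
- base: grey microscope base, 200 x 190 mm, top 50 mm above the table, fixed; its head is off. Origin under its centre; x points from the front (screw) to the rear, where a steel pillar 22 mm in diameter stands at x = 74 mm, up to 170 mm above the table. White round stage plate 94 mm in diameter in the middle. The screw's axis is upright at x = -64 mm, y = 0.
- slot_floor: floor of the slot in the retaining screw's head. Origin at its centre on the screw axis, 58.5 mm above the table when the joint reads 0; x along the slot towards the screw's tab, z up. The slot is 4.2 mm wide, 9 mm deep and open at both ends. Pressed by the blade with more than 12 N it is spoilt, and with less than 1.5 N the blade slips as it turns: keep to about 5 to 8 N.
- screw (a joint): turn of the retaining screw in rad, growing clockwise seen from above: at 0 it is fully open, its tab pointing to the base's +y; at the hard stop, 1.6, tab and slot lie along the base's +x, over the stage plate. Starts between 0 and 0.5. Turns against a steady friction of about 0.08 N m, stays where left, and sinks 2.5 mm per rad (4 mm in all) as it turns clockwise.
- slide_box: bystander: shallow open card box of glass slides, 120 x 90 x 22 mm, on the other side of the microscope base from the stand; origin under its centre.
- head: bystander: black binocular microscope head, standing about 130 mm high and 90 mm wide, beyond the work on the left; origin under its centre.
- eyepiece: bystander: black eyepiece, 34 mm in diameter and 45 mm high, standing at the far right; origin under its centre.
- driver_grip (a point): middle of the driver's black handle, 95 mm above the driver's origin, a good place to grasp. The handle is 28 x 28 mm with flat sides square to the driver's x and y, from 60 to 130 mm above the origin.
- stand_hole (a point): mouth of the stand's one upright through hole, on its axis, 70 mm above the table. The hole is 21 mm wide with a 2 mm chamfer; the driver's shank hangs in it with 2.5 mm play all round and the handle's flat lower end rests on the block's top, so that the driver's origin is 10 mm above the table.
- screw_top (a point): centre of the top of the retaining screw's round steel head, 28 mm in diameter, 9 mm above the slot's floor, x along the slot. At the foot of the head a flat tab, 12 mm wide, runs along the slot's line and reaches 36 mm from the axis.

How it is judged:
By the outcome, as a careful person would: the job done as asked, in the order asked, and still so for the second after the job is handed in, with the robot touching nothing.
It also fails if it takes over 72 s, if anything falls off the work surface, if the arm or the gripper's body presses on something with over 40 N, if the wrist force passes 120 N, or if a joint passes its speed limit or range.

## Working session

There is one attempt and no reset: what is moved stays moved. The work goes in short steps, Python scripts to look and compute and a shell command to move; the robot and the scene stay as the last step left them, time stands still between calls to the robot, and variables do not carry over. Pictures are saved under pics/ and viewed, at most 10 in all, crops included, and the job is handed in when it is done.

```bash
mkdir -p pics && cat > h.py <<'E'
import numpy as np, cv2
from rig import *
def cloud(name):
    p,d=grab_frame(name); m=camera_model(name); K=np.array(m["mtx"]);R=np.array(m["R"]);t=np.array(m["t"])
    v,u=np.mgrid[:400,:640]
    c=np.stack([(u-K[0,2])/K[0,0]*d,(v-K[1,2])/K[1,1]*d,d],-1)
    return p,d,(c-t)@R   # world = R^T(c-t)
def ray(name,u,v,z):
    m=camera_model(name); K=np.array(m["mtx"]);R=np.array(m["R"]);t=np.array(m["t"])
    o=-R.T@t; w=R.T@np.linalg.solve(K,[u,v,1.]); return o+w*(z-o[2])/w[2]
def proj(name,X):
    m=camera_model(name); c=np.array(m["R"])@np.array(X)+np.array(m["t"]); q=np.array(m["mtx"])@c; return q[:2]/q[2]
E
python3 - <<'E'
from h import *
s=observe()
for k,v in s.items(): print(k,np.round(v,4))
print(grasp_offset)
for n in("top","side"):
    p,d,w=cloud(n); cv2.imwrite(f"pics/{n}0.png",p); np.savez(f"{n}0.npz",p=p,d=d,w=w)
    m=camera_model(n); print(n,m["mtx"],-np.array(m["R"]).T@np.array(m["t"]))
E
```

```text
clock 0.0
joint_positions [ 1.5116e+00  3.8560e-01  6.6000e-03 -5.0000e-04 -1.1940e+00 -2.5860e-01]
joint_velocities [-0.0007  0.001  -0.0013 -0.      0.0001 -0.0007]
joint_efforts [ 1.00000e-04 -3.90668e+01  1.87405e+01  4.21970e+00  1.09000e-02
 -2.00000e-04]
tool_pos [0.1951 0.5931 0.2214]
tool_rot [ 3.1394e+00 -1.0000e-04 -3.1800e-01]
ft_force [ 0.6377 -0.3702 -0.8263]
torque [ 0.0004 -0.0119 -0.016 ]
finger_force 0.0
opening 0.0869
0.0187
top [[505.19503532   0.         320.18034873]
 [  0.         505.19503532 200.53955167]
 [  0.           0.           1.        ]] [0.33339841 0.01750476 1.37304438]
side [[392.04763674   0.         315.53039269]
 [  0.         392.04763674 201.58628442]
 [  0.           0.           1.        ]] [ 0.25607005 -0.69848459  0.60502164]
```

View pics/top0.png

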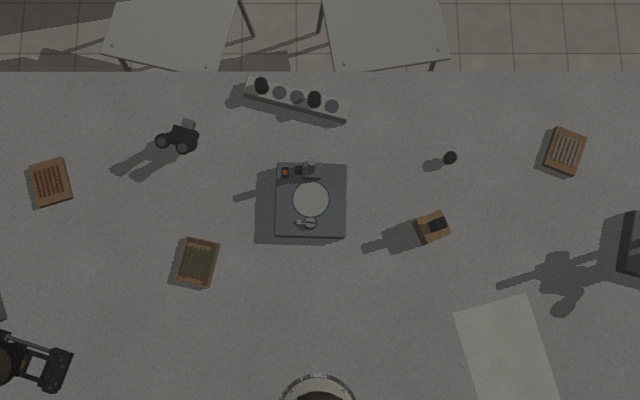

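View pics/side0.png

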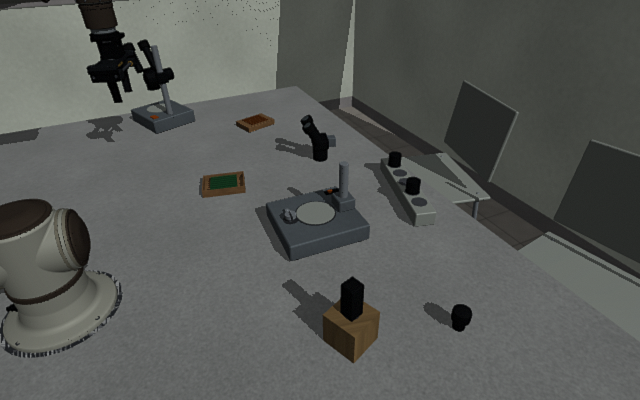

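The top view shows the base centred at about (311,200) with the screw near (306,222), and the stand with the black handle at (433,227). The slide box is at (198,262), the head at (180,138) and the eyepiece at (450,158). The side view shows the stand at (352,320) and the screw at (288,214). Next I'll zoom in.

```bash
python3 - <<'E'
from h import *
t=np.load("top0.npz")
a=t["p"][155:245,265:355]; b=t["p"][195:255,400:460]
a=cv2.resize(a,(400,400),interpolation=cv2.INTER_CUBIC);b=cv2.resize(b,(400,400),interpolation=cv2.INTER_CUBIC)
cv2.imwrite("pics/crop1.png",cv2.convertScaleAbs(np.hstack([a,b]),alpha=1.6))
w=t["w"]; R=np.array(camera_model("top")["R"]);print(R)
def rect(mask,name):
    mask=mask.astype(np.uint8); n,l,st,c=cv2.connectedComponentsWithStats(mask); 
    for i in np.argsort(-st[1:,4])[:3]+1:
        P=w[l==i]; r=cv2.minAreaRect((P[:,:2]*1000).astype(np.float32)); print(name,st[i,4],np.round(c[i],1),np.round(r[0],1),np.round(r[1],1),round(r[2],1),"z",np.round(np.percentile(P[:,2],[5,50,95]),4))
z=w[...,2]; roi=np.zeros(z.shape,bool); roi[150:260,260:480]=1
rect(roi&(z>.045)&(z<.054),"base")
rect(roi&(z>.064)&(z<.076),"stand")
rect(roi&(z>.115)&(z<.16),"handle")
rect(roi&(z>.056)&(z<.075),"screw")
E
```

```text
[[-0.0109023  -0.99976206  0.0188934 ]
 [-0.98593871  0.00759684 -0.16693454]
 [ 0.16675129 -0.0204477  -0.98578694]]
base 3890 [311.3 201.8] [561.6  15.2] [189.8 200.1] 87.8 z [0.0464 0.0506 0.0536]
base 58 [451.8 156.4] [ 676.3 -366.8] [28.6 29.8] 44.0 z [0.0457 0.047  0.0502]
base 14 [420.6 232.5] [ 469.9 -274.4] [31.5  2.2] 22.8 z [0.0452 0.0491 0.0519]
stand 511 [432.1 226.7] [ 484.7 -304.7] [69.9 70.6] 23.1 z [0.0662 0.0701 0.0745]
stand 42 [298.7 170.4] [635.9  46.4] [18.6 21.7] 87.2 z [0.0681 0.0728 0.0758]
stand 36 [310.1 219.4] [505.5  17.4] [26.1 11.3] 88.2 z [0.065  0.0684 0.0721]
handle 157 [439.6 223. ] [ 484.6 -305.1] [28.  29.3] 15.7 z [0.1231 0.1391 0.1438]
handle 34 [311.3 167.2] [627.3  12.8] [17.8  6. ] 87.6 z [0.1158 0.1387 0.1591]
screw 518 [431.8 226.9] [ 485.2 -305.7] [70.  73.2] 22.9 z [0.0644 0.0698 0.0738]
screw 121 [308. 222.] [498.3  28. ] [47.2 26.3] 88.8 z [0.0574 0.0652 0.071 ]
screw 35 [311.7 178.3] [614.2  14.2] [48.1  4.6] 83.3 z [0.058  0.068  0.0736]
```

View pics/crop1.png

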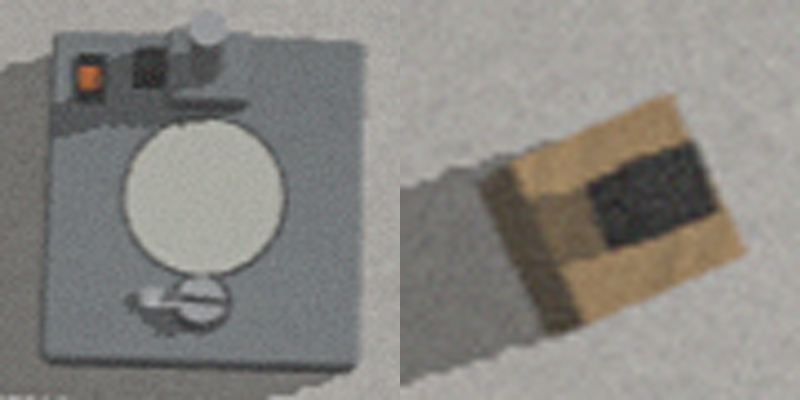

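The left crop shows the screw head at crop (205,300), full-image (311,222.5), with its tab pointing left (+y). The slot is tilted about 10° from the tab's open direction. The right crop shows the handle's top and side on the stand. I'll average several frames to measure these better.

```bash
python3 - <<'E'
from h import *
for n in("top","side"):
    L=[cloud(n) for _ in range(8)]
    p=np.mean([x[0].astype(float) for x in L],0); D=np.array([x[1] for x in L]); d=np.median(np.where(D>0,D,np.nan),0)
    w=np.nanmean([x[2] for x in L],0); np.savez(f"{n}1.npz",p=p,d=d,w=w)
t=np.load("top1.npz"); w=t["w"]; p=t["p"]; g=p.mean(2)
z=w[...,2]; roi=np.zeros(z.shape,bool); roi[150:260,260:480]=1
def rect(m,name):
    n,l,st,c=cv2.connectedComponentsWithStats(m.astype(np.uint8)); i=1+np.argmax(st[1:,4]); P=w[l==i]
    r=cv2.minAreaRect((P[:,:2]*1000).astype(np.float32)); print(name,st[i,4],np.round(r[0],1),np.round(r[1],1),round(r[2],2),"med z",np.round(np.median(P[:,2]),4)); return l==i
B=rect(roi&(z>.046)&(z<.054),"base"); rect(roi&(z>.066)&(z<.074),"stand"); H=rect(roi&(z>.134)&(z<.146)&(np.arange(640)>400),"handle")
print("handle mean",w[H].mean(0))
# plate
S=6; up=cv2.resize(p[150:250,260:360].astype(np.float32),None,fx=S,fy=S,interpolation=cv2.INTER_CUBIC)
gu=up.mean(2); np.save("gu.npy",up)
m=(gu>125).astype(np.uint8); n,l,st,c=cv2.connectedComponentsWithStats(m)
def px(u,v): return (u+.5)/S-.5+260,(v+.5)/S-.5+150
for i in range(1,n):
    if st[i,4]>150: print(st[i],[round(x,2) for x in px(*c[i])], np.round(ray("top",*px(*c[i]),.052)*1000,1))
roi2=z[190:212,300:322]; print("plate z",np.median(roi2)); print("screw z"); print(np.round(z[216:230,296:320]*1000).astype(int))
print(np.round(g[216:230,296:320]).astype(int))
s=np.load("side1.npz"); ws=s["w"]
m=(ws[...,2]>.085)&(ws[...,2]<.138)&(np.hypot(ws[...,0]-.485,ws[...,1]+.305)<.03)
P=ws[m]; r=cv2.minAreaRect((P[:,:2]*1000).astype(np.float32)); print("side handle",m.sum(),r, P.mean(0))
E
```

```text
base 4435 [561.7  15.2] [189.7 199.8] 87.76 med z 0.051
stand 505 [ 485.  -305.4] [69.8 69.9] 23.0 med z 0.0703
handle 125 [ 485.  -305.1] [28.  27.8] 17.67 med z 0.1403
handle mean [ 0.4844646  -0.3048653   0.14006861]
plate z 0.05277523195253997
screw z
[[ 52  52  51  50  51  49  49  52  50  51  52  52  53  54  50  53  52  52
   52  51  52  52  51  51]
 [ 51  50  52  51  51  51  52 217  53  50  50  53  51  68 232  66  52  53
   53  50  51  52  52  50]
 [ 53  49  52  52  51  50  51  50  51  53  52  68  68  68  67 232  67  68
   51  51  51 382  52  50]
 [ 52  49  49  59  51  51  49  53  51  52  69  69  68  66  68  69  68  69
   68  51  50  50  51  49]
 [ 51  59  59  60  58  58  61  59  59  66  66  68  69  70  67  69  68  70
   68  53  52  51  50  50]
 [ 52  57  59  59  58  58  60  61  60  62  62  66  66  68  67  68  68  68
   67  68  53  51  51 216]
 [ 50  60  61  59  59  59  59  59  59  59  59  59  58  58  59  58  59  59
   60 225  52  52  50  52]
 [ 51  52  60  59  59  59  58  58  60  67  68  69  67  67  70  69  69  58
   59  59  51  52  49  50]
 [ 49 217  52  51  50  50  49  57  5
[... 1441 characters left out ...]
 92  93  94
   89  72  58  71  76  76]
 [ 55  53  53  53  55  54  52  45  45  64  87  95  95  94  94  95  94  93
   82  65  60  74  76  76]
 [ 70  54  55  54  54  56  55  53  44  43  59  83  97  95  96  95  91  76
   57  53  64  77  76  74]
 [ 71  55  55  54  54  57  56  54  45  39  39  47  57  69  72  64  51  52
   48  58  73  77  76  76]
 [ 76  76  69  57  54  55  56  56  54  48  40  36  37  42  45  46  48  50
   57  71  78  77  75  76]
 [ 75  77  76  69  55  55  54  55  56  56  54  49  49  49  50  51  56  68
   76  76  77  77  76  77]]
side handle 488 ((479.0683288574219, -316.8636169433594), (19.046472549438477, 37.7906379699707), 61.421363830566406) [ 0.47864688 -0.31759199  0.11281645]
```

```bash
python3 - <<'E'
from h import *
t=np.load("top1.npz"); w=t["w"]; d=t["d"]
m=camera_model("top");K=np.array(m["mtx"]);R=np.array(m["R"]);T=np.array(m["t"])
v,u=np.mgrid[:400,:640]
w=(np.stack([(u-K[0,2])/K[0,0]*d,(v-K[1,2])/K[1,1]*d,d],-1)-T)@R
z=w[...,2]; roi=np.zeros(z.shape,bool); roi[214:230,292:320]=1
hd=roi&(z>.063)&(z<.075)
hull=np.zeros(z.shape,np.uint8); pts=np.argwhere(hd)[:,::-1].astype(np.int32); cv2.fillConvexPoly(hull,cv2.convexHull(pts),1)
P=np.array([ray("top",a,b,.0675) for b,a in np.argwhere(hull>0)])*1000
(c,r)=cv2.minEnclosingCircle(P[:,:2].astype(np.float32)); print("head hull mean",P.mean(0),"circ",c,r,hull.sum(), np.pi*14**2)
c0=P.mean(0)[:2]
lo=roi&(z>.0555)&(z<.0635)
Q=np.array([ray("top",a,b,.0585) for b,a in np.argwhere(lo)])*1000
def line(X,n):
    f=cv2.fitLine(X[:,:2].astype(np.float32),cv2.DIST_L2,0,.01,.01).ravel(); a=np.degrees(np.arctan2(f[1],f[0])); nn=np.array([-f[1],f[0]]); print(n,len(X),"ang",a,"mean",X.mean(0),"offset of c0 from line",nn@(c0-f[2:]))
rr=np.hypot(*(Q[:,:2]-c0).T)
line(Q,"all low"); line(Q[rr<12],"slot"); X=Q[rr>16]; X=X[X[:,1]>c0[1]]; print("tab mean dir",np.degrees(np.arctan2(*(X.mean(0)[:2]-c0)[::-1])),X.mean(0))
# dark slot line by image intensity
g=t["p"].mean(2); dk=(g<68)&roi&(hull>0); Q=np.array([ray("top",a,b,.063) for b,a in np.argwhere(dk)])*1000; rr=np.hypot(*(Q[:,:2]-c0).T); line(Q[rr<11],"dark")
b=np.radians(-2.24); print("expected axis",561.7-64*np.cos(b),15.2-64*np.sin(b))
# plate
pl=(g>108); n,l,st,cc=cv2.connectedComponentsWithStats(pl.astype(np.uint8)); i=l[200,311]; print("plate",st[i],ray("top",*cc[i],.052)*1000)
# handle faces, side camera
s=np.load("side1.npz"); m=camera_model("side");K=np.array(m["mtx"]);R=np.array(m["R"]);T=np.array(m["t"]); d=s["d"]
ws=(np.stack([(u-K[0,2])/K[0,0]*d,(v-K[1,2])/K[1,1]*d,d],-1)-T)@R
mk=(ws[...,2]>.085)&(ws[...,2]<.132)&(np.hypot(ws[...,0]-.485,ws[...,1]+.305)<.03)
for side in(0,1):
    pass
P=ws[mk]*1000; print(len(P)); 
best=min(((np.minimum(abs(abs((P[:,:2]-o)@[np.cos(a),np.sin(a)])-14),abs(abs((P[:,:2]-o)@[-np.sin(a),np.cos(a)])-14)).mean(),np.degrees(a),dx,dy) for a in np.radians(np.arange(-10,50,2.)) for dx in np.arange(-4,5,1.) for dy in np.arange(-4,5,1.) for o in [np.array([484.7+dx,-305+dy])]))
print(best)
E
```

```text
head hull mean [497.74025169  17.61486132  67.5       ] circ (497.83563232421875, 17.517118453979492) 14.090432167053223 95 615.7521601035994
all low 52 ang 82.020775 mean [499.288398    33.34400429  58.5       ] offset of c0 from line -0.6502741537167237
slot 12 ang 83.23749 mean [498.72385047  16.88011528  58.5       ] offset of c0 from line 1.0632710282253972
tab mean dir 83.48097499209035 [500.56309635  42.31772072  58.5       ]
dark 14 ang 81.32472 mean [498.19165588  17.16189637  63.        ] offset of c0 from line 0.514556989042869
expected axis 497.748904118269 17.701466674902626
plate [     0      0    640    400 245716] [570.2522968    6.43656092  52.        ]
421
(np.float64(0.2712465343722684), np.float64(18.0), np.float64(-1.0), np.float64(-3.0))
```

Measured so far:

| Item | Value |
|---|---|
| Screw axis | (497.7, 17.6) mm |
| Slot angle | about 82.5°, so joint about 0.09 |
| Handle centre | about (484.4, -305.5) mm |
| Handle yaw | 18° mod 90 |

I'll go above the handle at tool yaw -72°.

```bash
python3 -m creep '[22,-25,0,-53.8,22,-25,0,-53.8,22,-25,0,-53.8,22,-25,0,-53.8,22,-25,0,-53.8,22,-25,0,-53.8,22,-25,0,-53.8,22,-25,0,-53.8]' 1 40 && python3 -m creep '[6.5,-32,0,0,6.5,-32,0,0,6.5,-32,0,0,6.5,-32,0,0,6.5,-32,0,0,6.5,-32,0,0,6.5,-32,0,0,6.5,-32,0,0]' && python3 -m creep '[0.4,-32.9,0,0,0.4,-32.9,0,0,0.4,-32.9,0,0,0.4,-32.9,0,0,0.4,-32.9,0,0,0.4,-32.9,0,0,0.4,-32.9,0,0,0.4,-32.9,0,0]'
```

```text
clock: 1.57
tool_pos: [0.4162, 0.342, 0.2229]
tool_rot: [-3.141, 0.0, -1.262]
ft_force: [1.3, 0.8, -0.1]
opening: 0.0871
finger_force: 0.0
clock: 2.23
tool_pos: [0.4802, 0.0213, 0.223]
tool_rot: [-3.141, -0.0, -1.257]
ft_force: [0.7, 1.7, -0.3]
opening: 0.087
finger_force: 0.0
clock: 2.9
tool_pos: [0.4839, -0.3078, 0.2228]
tool_rot: [-3.141, -0.0, -1.257]
ft_force: [0.4, 0.9, 0.1]
opening: 0.0871
finger_force: 0.0
```

```bash
python3 -m creep '[0,0,-4,0,0,0,-8,0,0,0,-11,0,0,0,-13.7,0,0,0,-13.7,0,0,0,-13.7,0,0,0,-13.7,0,0,0,-13.7,0]' 0 && python3 -m creep '[0,0,0,0,0,0,0,0,0,0,0,0,0,0,0,0,0,0,0,0,0,0,0,0]' -1 40; python3 -m creep '[0,0,0,0,0,0,0,0,0,0,0,0]'
```

```text
clock: 3.57
tool_pos: [0.486, -0.3058, 0.088]
tool_rot: [-3.138, -0.003, -1.256]
ft_force: [-0.0, -0.8, -1.0]
opening: 0.0458
finger_force: 0.0
clock: 4.07
tool_pos: [0.4845, -0.3054, 0.0865]
tool_rot: [-3.141, -0.001, -1.256]
ft_force: [-1.3, 1.4, 6.0]
opening: 0.0281
finger_force: 39.9
clock: 4.32
tool_pos: [0.4845, -0.3054, 0.0865]
tool_rot: [-3.141, -0.001, -1.256]
ft_force: [-1.2, 1.6, 5.5]
opening: 0.0278
finger_force: 39.9
```

```bash
python3 -m creep '[0,0,1,0,0,0,2,0,0,0,3.5,0,0,0,5,0,0,0,7,0,0,0,9,0,0,0,11,0,0,0,12,0]' && python3 -m creep '[0,0,0,0,0,0,0,0,0,0,0,0]' && python3 - <<'E'
from h import *
p,d,w=cloud("side"); np.savez("side2.npz",p=p,d=d,w=w); p2,d2,w2=cloud("top")
o=observe(); print(o["tool_pos"],o["ft_force"],o["torque"])
X=np.array(o["tool_pos"]); q=proj("side",X-[0,0,.06]); print(q); u,v=map(int,q)
c=p[max(0,v-75):v+75,max(0,u-75):u+75]; print(u-75,v-75)
cv2.imwrite("pics/lift.png",cv2.convertScaleAbs(cv2.resize(c,(600,600),interpolation=cv2.INTER_CUBIC),alpha=1.6))
E
```

```text
clock: 4.98
tool_pos: [0.4854, -0.3059, 0.2089]
tool_rot: [-3.138, -0.003, -1.256]
ft_force: [0.5, -0.1, -1.0]
opening: 0.0276
finger_force: 39.9
clock: 5.23
tool_pos: [0.4834, -0.3048, 0.2041]
tool_rot: [3.14, 0.002, -1.257]
ft_force: [-0.3, -1.0, -1.7]
opening: 0.0279
finger_force: 39.9
[ 0.48346726 -0.3049288   0.2039017 ] [-0.04212757 -0.8762096  -1.67049773] [ 0.0870545  -0.01168792 -0.05071191]
[350.99586926 280.41324156]
275 205
```

View pics/lift.png

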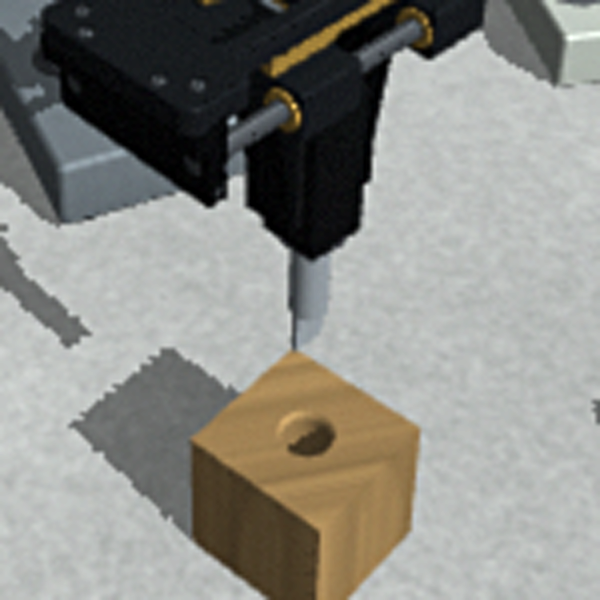

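The crop shows the blade's broad face, with its bottom edge running from about (296,350) to (322,337). The stand hole is at (306,433). I'll project the candidate axes to find which way the blade runs and how far the tip sticks out.

```bash
python3 - <<'E'
from h import *
s=np.load("side2.npz"); p=s["p"]; d=s["d"]; w=s["w"]
X=np.array([.4834,-.3049,.2039]); yaw=-1.257
g=X+[0,0,.0187]; org=g-[0,0,.095]
tx=np.array([np.cos(yaw),np.sin(yaw),0]); ty=np.array([-tx[1],tx[0],0])
f=lambda Y:np.round((proj("side",Y)-[275,205])*4,0)
for e in(-.007,0,.007):
    o=org+[0,0,e]; print(e,"x:",f(o-.00775*tx),f(o+.00775*tx),"y:",f(o-.00775*ty),f(o+.00775*ty))
print("shank top", f(org+[0,0,.06]),f(org+[0,0,.018]))
print("hole",f([.4844,-.3055,.07]))
g=p.mean(2)[284:300,343:360]; print(np.round(g).astype(int)); print(np.round(w[284:300,343:360,2]*1000).astype(int))
print(np.round(w[284:300,343:360,1]*1000).astype(int))
E
```

```text
-0.007 x: [289. 332.] [316. 352.] y: [289. 352.] [315. 332.]
0 x: [289. 320.] [317. 340.] y: [290. 340.] [316. 321.]
0.007 x: [289. 308.] [317. 328.] y: [290. 328.] [316. 308.]
shank top [307. 221.] [304. 299.]
hole [302. 425.]
[[113 116 119 123 122  47  60  68  78  85  92  94 101 115 117 119 119]
 [115 115 119 122 120  48  78  95  94  94  99  98 102 113 115 116 117]
 [116 115 116 117 121  49  81  98  99  97  98  98 106 116 115 114 118]
 [118 118 116 118 119  47  83  98  99  97  98  99 113 118 116 114 116]
 [119 123 121 121 119  50  94 100  98  95  99 102 115 112 113 113 119]
 [117 121 122 121 100  45  94  99  98  97 108 117 117 114 111 112 118]
 [116 118 119 119  98  44  95  99  98 105 116 120 118 114 112 114 115]
 [114 115 115 119 111  49  95 108 113 114 118 119 117 115 111 113 117]
 [116 113 113 113 100  65  95 116 117 116 120 123 121 116 112 115 116]
 [118 120 117  98  83  78  84  95 109 117 119 121 118 116 116 119 118]
 [120 118  98  85  84  86  86  88  92 100 116 118 117 114 117 120 120]
 [117 101  89  87  87  86  85  81  80  79  82 104 113 113 115 118 119]
 [ 92  84  81  80  7
[... 2142 characters left out ...]
7 -263 -310 -310 -209 -210 -212 -212 -212 -214 -215
  -217 -216 -217]
 [-207 -206 -209 -265 -266 -266 -268 -267 -212 -214 -213 -215 -217 -217
  -218 -219 -219]
 [-209 -210 -266 -267 -268 -269 -268 -270 -271 -272 -215 -218 -218 -219
  -220 -222 -222]
 [-209 -268 -269 -268 -270 -271 -270 -273 -273 -273 -274 -221 -220 -222
  -223 -224 -224]
 [-269 -271 -270 -271 -271 -274 -273 -274 -275 -275 -277 -277 -279 -224
  -225 -225 -227]
 [-270 -271 -274 -273 -274 -276 -274 -275 -276 -276 -277 -279 -280 -282
  -228 -230 -230]
 [-698 -275 -275 -275 -277 -277 -277 -279 -280 -280 -282 -281 -282 -283
  -284 -285 -233]
 [-275 -276 -275 -276 -279 -278 -280 -280 -280 -282 -282 -283 -284 -285
  -286 -287 -288]]
```

The blade lies along tool y, because its bottom edge matches the "y" projection. By depth the tip is about 3 mm below the origin, so tip z ≈ TCP z − 0.079. I'll move above the screw and turn to tool yaw -7.5°.

```bash
python3 -m creep '[0.2,4,0,7.1,0.4,8,0,14.2,0.6,12,0,21.3,0.8,16,0,28.4,1,20,0,35.5,1.2,24,0,42.6,1.3,28,0,49.7,1.4,32.3,0,56.8]' - 50 && python3 -m creep '[0,0,-1,7.1,0,0,-2,7.7,0,0,-3,7.7,0,0,-4.2,7.7,0,0,-4.2,7.7,0,0,-4.2,7.7,0,0,-4.2,7.7,0,0,-4.2,7.7]' && python3 -m creep '[0,0,0,0,0,0,0,0]' && python3 - <<'E'
from h import *
o=observe(); print(o["tool_pos"],o["tool_rot"],o["ft_force"],o["torque"])
for n in("top","side"):
    p,d,w=cloud(n); np.savez(n+"3.npz",p=p,d=d,w=w)
X=np.array(o["tool_pos"]); u,v=map(int,proj("side",[.4977,.0176,.08])); print(u-50,v-50)
c=p[v-50:v+50,u-50:u+50]
cv2.imwrite("pics/hover.png",cv2.convertScaleAbs(cv2.resize(c,(600,600),interpolation=cv2.INTER_CUBIC),alpha=1.6))
E
```

```text
clock: 6.0
tool_pos: [0.4975, 0.018, 0.2047]
tool_rot: [3.141, 0.001, -0.26]
ft_force: [1.8, 0.1, -1.4]
opening: 0.0277
finger_force: 49.9
clock: 6.67
tool_pos: [0.4987, 0.0157, 0.1641]
tool_rot: [-3.141, -0.001, -0.133]
ft_force: [0.0, -0.8, -1.8]
opening: 0.0279
finger_force: 49.9
clock: 6.83
tool_pos: [0.4985, 0.0161, 0.1641]
tool_rot: [-3.141, -0.001, -0.132]
ft_force: [-0.2, 0.0, -1.6]
opening: 0.0278
finger_force: 49.9
[0.49851213 0.01614954 0.16406639] [-3.14116383e+00 -9.80871827e-04 -1.31816911e-01] [-0.16099711  0.01566242 -1.62128535] [-6.84707107e-02  1.18510930e-02  4.43602267e-05]
239 157
```

View pics/hover.png

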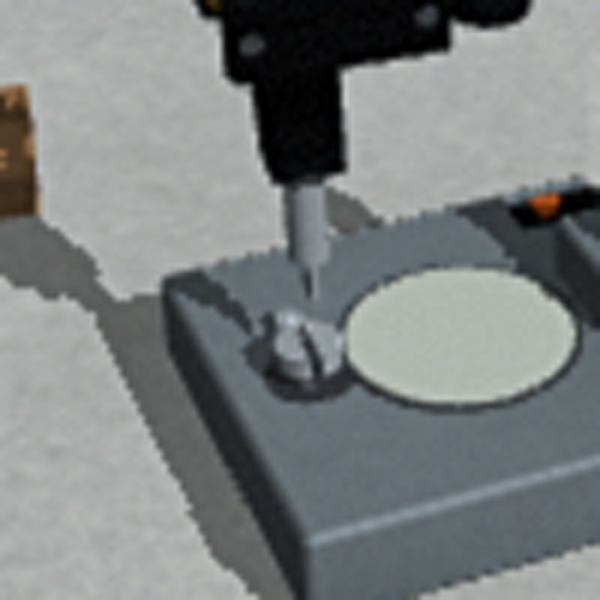

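```bash
python3 - <<'E'
from h import *
f=lambda Y:np.round((proj("side",np.array(Y)/1000)-[239,157]+.5)*6,0)
c=np.array([497.7,17.6]);a=np.radians(82.5);D=np.array([np.cos(a),np.sin(a)])
for r in(-14,-7.75,0,7.75,14): print("slot top",r,f([*(c+r*D),67.3]))
t=np.array([498.5,16.1])
for z in(84.8,86.8): print("tip",z,[f([*(t+r*D),z]) for r in(-7.75,0,7.75)])
s=np.load("side3.npz");g=s["p"].mean(2);w=s["w"]
print(np.round(g[195:222,282:304]).astype(int)); print(np.round(w[195:210,282:300]*1000).astype(int)[...,2]);print(np.round(w[195:210,282:300]*1000).astype(int)[...,0])
E
```

```text
slot top -14 [318. 353.]
slot top -7.75 [314. 344.]
slot top 0 [309. 333.]
slot top 7.75 [304. 323.]
slot top 14 [301. 314.]
tip 84.8 [array([314., 309.]), array([310., 298.]), array([305., 288.])]
tip 86.8 [array([314., 305.]), array([309., 294.]), array([305., 283.])]
[[105 106 107 108  84  41  55  73  83  86  90  91 100  63  51  54  61  73
   66  64  65  68]
 [104 105 106 110  89  40  54  72  81  87  89  77  79  76  66  63  66  68
   66  67  67  68]
 [106 107 105 111 107  43  53  69  80  85  90  88  69  69  66  65  66  65
   67  68  68  68]
 [107 106  74  87  82  37  51  69  81  86  90  89  68  65  66  66  68  67
   68  67  67  68]
 [ 78  81  65  70  67  36  52  69  80  85  91  88  69  66  67  66  68  67
   67  68  68  68]
 [ 67  68  67  68  66  50  53  66  80  88  89  80  67  68  69  68  68  68
   68  69  67  68]
 [ 68  66  67  68  68  66  62  58  68  85  72  69  67  68  70  68  67  69
   69  69  69  69]
 [ 68  70  69  69  69  69  67  50  49  84  69  66  69  70  68  67  68  68
   68  68  68  66]
 [ 68  67  67  66  68  69  67  47  37  83  70  68  70  69  69  68  68  70
   69  67  
[... 3234 characters left out ...]
535 537 539 541 544 546]
 [505 508 510 512 514 516 518 495 497 499 528 531 532 534 536 539 541 544]
 [504 506 507 510 513 515 517 519 498 498 526 528 530 534 536 538 540 543]
 [503 504 507 508 511 513 515 517 498 498 523 527 529 531 534 536 538 540]
 [500 503 505 507 508 512 514 517 498 498 523 525 527 530 531 534 536 540]
 [498 501 504 506 508 510 512 515 498 498 521 523 525 528 530 532 535 537]
 [497 500 502 503 506 508 511 513 516 498 520 522 524 526 529 531 532 535]
 [495 499 500 503 505 507 509 512 514 498 518 520 523 525 527 529 531 532]
 [495 496 499 501 500 502 506 510 512 498 517 519 521 523 526 526 529 530]
 [492 495 497 495 497 500 502 504 511 512 516 518 519 522 523 525 528 529]]
```

The blade edge hangs over the slot to within the camera's accuracy. I'll nudge the position and descend gently.

```bash
python3 -m creep '[-0.05,0.15,-0.5,0,-0.05,0.15,-1,0,-0.05,0.15,-1.3,0,-0.05,0.15,-1.3,0,-0.05,0.15,-1.3,0]' && python3 -m creep '[0,0,-0.1,0,0,0,-0.2,0,0,0,-0.2,0]' && python3 -m creep '[0,0,-0.1,0,0,0,-0.2,0,0,0,-0.2,0]'
```

```text
clock: 7.35
tool_pos: [0.4975, 0.0178, 0.1501]
tool_rot: [3.141, 0.001, -0.131]
ft_force: [-0.4, -0.4, -2.2]
opening: 0.0275
finger_force: 49.9
clock: 7.6
tool_pos: [0.4977, 0.0178, 0.1484]
tool_rot: [3.142, 0.0, -0.131]
ft_force: [-0.6, -0.5, -2.1]
opening: 0.0279
finger_force: 49.9
clock: 7.85
tool_pos: [0.4976, 0.0178, 0.1464]
tool_rot: [3.141, 0.0, -0.131]
ft_force: [-1.6, 0.2, -2.0]
opening: 0.0279
finger_force: 49.9
```

```bash
python3 -m creep '[0,0,-0.1,0,0,0,-0.1,0]' |grep -E "pos|for" ; python3 -m creep '[0,0,-0.1,0,0,0,-0.1,0]' |grep -E "pos|for"
```

```text
tool_pos: [0.4979, 0.0179, 0.1457]
ft_force: [-0.9, 0.4, -0.9]
finger_force: 49.9
tool_pos: [0.498, 0.0179, 0.1455]
ft_force: [-2.0, -0.2, 4.3]
finger_force: 49.9
```

Contact came at TCP 0.1456, close to the expected screw-head top, so the blade isn't in the slot yet. I'll search across the slot along x.

```bash
for i in 1 2 3; do python3 -m creep '[0.03,0,0,0,0.06,0,0,0]' |grep -E "pos|ft_for"; done
```

```text
tool_pos: [0.4982, 0.0178, 0.1454]
ft_force: [-3.2, 1.3, 6.9]
tool_pos: [0.4984, 0.0178, 0.1454]
ft_force: [-3.5, 1.9, 7.8]
tool_pos: [0.4985, 0.0178, 0.1453]
ft_force: [-5.5, 1.2, 8.4]
```

```bash
python3 -c "
from h import *
o=observe();print(o['tool_pos'],o['tool_rot'],o['ft_force'],o['torque'])"
```

```text
[0.49853459 0.01775114 0.14528934] [ 3.14093738e+00  2.06273539e-03 -1.31011044e-01] [-5.49875831  1.22503815  8.39249581] [0.50198736 1.85701348 0.03024975]
```

```bash
cat > o.sh <<'E'
grep -E "pos|ft_for" | tr '\n' ' '; echo
E
python3 -m creep '[0,0,0.2,0,0,0,0.2,0]' | sh o.sh; python3 -m creep '[0,0,-0.1,0,0,0,-0.18,0,0,0,-0.18,0]' | sh o.sh; python3 -m creep '[0.02,0,-0.02,0,0.02,0,-0.02,0]' | sh o.sh;  python3 -m creep '[0,0,0.2,0,0.04,0,0.2,0]' | sh o.sh; python3 -m creep '[0,0,-0.1,0,0,0,-0.18,0,0,0,-0.18,0]' | sh o.sh
```

```text
tool_pos: [0.4998, 0.018, 0.1466] ft_force: [-0.2, -0.3, -2.0] 
tool_pos: [0.5, 0.0179, 0.1455] ft_force: [-1.2, 0.0, 4.6] 
tool_pos: [0.5001, 0.0179, 0.1454] ft_force: [-2.1, 1.8, 6.5] 
tool_pos: [0.5002, 0.0179, 0.1464] ft_force: [-0.3, -1.1, -1.3] 
tool_pos: [0.5005, 0.0178, 0.1455] ft_force: [-1.2, 0.5, 5.5]
```

```bash
python3 -m creep '[0,0,0.2,0,-0.4,0,0.2,0,-0.4,0,0.2,0]' | sh o.sh; python3 -m creep '[0,0,-0.1,0,0,0,-0.18,0,0,0,-0.22,0]' | sh o.sh
```

```text
tool_pos: [0.495, 0.0177, 0.1461] ft_force: [-0.6, -1.0, -2.4] 
tool_pos: [0.4959, 0.0178, 0.1441] ft_force: [-0.4, 0.9, -2.3]
```

It dropped in at x ≈ 0.4959. I'll go on down to the floor.

```bash
python3 -m creep '[0,0,-0.1,0,0,0,-0.2,0,0,0,-0.2,0]' | sh o.sh; python3 -m creep '[0,0,-0.1,0,0,0,-0.2,0,0,0,-0.2,0]' | sh o.sh;python3 -m creep '[0,0,-0.1,0,0,0,-0.15,0,0,0,-0.15,0]' | sh o.sh
```

```text
tool_pos: [0.496, 0.0178, 0.1422] ft_force: [0.4, -0.3, -1.8] 
tool_pos: [0.496, 0.0178, 0.1403] ft_force: [-0.8, 0.1, -1.6] 
tool_pos: [0.496, 0.0178, 0.1389] ft_force: [-0.1, 0.8, -1.1]
```

```bash
for i in 1 2 3; do python3 -m creep '[0,0,-0.05,0,0,0,-0.05,0]' | sh o.sh; done
```

```text
tool_pos: [0.496, 0.0178, 0.1384] ft_force: [-0.7, 0.1, -2.1] 
tool_pos: [0.496, 0.0178, 0.138] ft_force: [-0.3, 0.4, -2.6] 
tool_pos: [0.4961, 0.0178, 0.1375] ft_force: [-0.4, -0.4, -0.6]
```

```bash
for i in 1 2 3; do python3 -m creep '[0,0,-0.05,0,0,0,-0.05,0]' | sh o.sh; done
```

```text
tool_pos: [0.4961, 0.0178, 0.137] ft_force: [-1.2, 0.9, -1.7] 
tool_pos: [0.4961, 0.0178, 0.1367] ft_force: [-1.1, 0.3, 0.5] 
tool_pos: [0.4961, 0.0178, 0.1365] ft_force: [-3.0, 0.9, 3.7]
```

Bottomed at TCP z ≈ 0.1367, exactly 9 mm below the head top. Before turning I'll feel both slot walls to centre the blade.

```bash
python3 -m creep '[0,0,0.15,0,-0.1,0,0.15,0,-0.1,0,0.15,0]' | sh o.sh; python3 -m creep '[-0.05,0,0,0,-0.1,0,0,0]' | sh o.sh;python3 -m creep '[0.1,0,0,0,0.2,0,0,0,0.25,0,0,0,0.25,0,0,0]' | sh o.sh;  python3 -m creep '[0.05,0,0,0,0.1,0,0,0]' | sh o.sh;  python3 -m creep '[0.05,0,0,0,0.1,0,0,0]' | sh o.sh
```

```text
tool_pos: [0.4954, 0.018, 0.1374] ft_force: [-0.1, 0.4, -1.5] 
tool_pos: [0.4946, 0.018, 0.1375] ft_force: [0.6, -0.8, -1.7] 
tool_pos: [0.4962, 0.0178, 0.1373] ft_force: [-1.9, 0.5, 0.2] 
tool_pos: [0.4965, 0.0177, 0.1372] ft_force: [-4.3, 0.3, 0.1] 
tool_pos: [0.4968, 0.0176, 0.137] ft_force: [-6.5, 0.9, 0.6]
```

```bash
python3 -m creep '[-0.2,0,0,0,-0.4,0,0,0,-0.5,0,0,0,-0.5,0,0,0]' | sh o.sh; python3 -m creep '[-0.05,0,0,0,-0.1,0,0,0]' | sh o.sh;python3 -m creep '[-0.05,0,0,0,-0.1,0,0,0]' | sh o.sh
```

```text
tool_pos: [0.4946, 0.018, 0.138] ft_force: [-0.4, -0.5, -0.7] 
tool_pos: [0.4942, 0.0181, 0.1381] ft_force: [2.9, -1.0, -2.5] 
tool_pos: [0.4938, 0.0182, 0.1382] ft_force: [5.2, -1.2, -4.5]
```

The walls are at TCP x ≈ 494.5 and 496.05 (1.6 mm play, as expected), so the slot centre is at 495.3. I'll centre, press lightly and start turning in small steps while sinking.

```bash
python3 -m creep '[0.3,0,0,0,0.3,0,-0.1,0,0.3,0,-0.15,0,0.3,0,-0.15,0]' | sh o.sh; python3 -m creep '[0,0,0,-4,0,0,0,-8]' | sh o.sh; python3 -c "
from h import *
o=observe();print(o['tool_rot'][2]*57.3,o['torque'])"
```

```text
tool_pos: [0.4947, 0.0179, 0.1366] ft_force: [-0.4, 0.1, 2.4] 
tool_pos: [0.4952, 0.0179, 0.1366] ft_force: [1.8, -0.3, 1.2] 
-15.665175829874569 [-0.08461044 -0.46890011  0.05670822]
```

```bash
cat > o.sh <<'E'
grep -E "clock|pos|ft_for" | tr '\n' ' '; python3 -c "
from h import *
o=observe();a=o['tool_rot'][2];f=np.array(o['ft_force']);print('yaw %.1f Tz %.3f fperp(toolx) %.1f falong %.1f'%(a*57.3,o['torque'][2],f[0]*np.cos(a)+f[1]*np.sin(a),-f[0]*np.sin(a)+f[1]*np.cos(a)))"
E
python3 -m creep '[0,0,-0.05,0,0,0.01,-0.08,-4,0.01,0.02,-0.1,-8]' | sh o.sh; python3 -m creep '[0,0.02,-0.02,-4,0.01,0.03,-0.03,-7]' | sh o.sh
```

```text
clock: 14.43 tool_pos: [0.4955, 0.0182, 0.1361] ft_force: [1.1, -1.1, 5.8] yaw -23.5 Tz 0.072 fperp(toolx) 1.5 falong -0.5
clock: 14.6 tool_pos: [0.4958, 0.0184, 0.1358] ft_force: [0.5, -0.4, 5.0] yaw -30.5 Tz 0.090 fperp(toolx) 0.6 falong -0.1
```

```bash
python3 -m creep '[0.01,0.01,-0.03,-7,0.02,0.02,-0.06,-14]' | sh o.sh; python3 -m creep '[0.01,0.01,-0.03,-7,0.02,0.02,-0.06,-14]' | sh o.sh
```

```text
clock: 14.77 tool_pos: [0.4963, 0.0186, 0.1353] ft_force: [2.9, -0.2, 4.6] yaw -44.7 Tz 0.050 fperp(toolx) 2.2 falong 1.9
clock: 14.93 tool_pos: [0.4969, 0.0187, 0.1347] ft_force: [2.3, -1.8, 2.2] yaw -58.7 Tz 0.102 fperp(toolx) 2.7 falong 1.1
```

```bash
python3 -m creep '[0.02,-0.02,-0.07,-7,0.03,-0.02,-0.1,-14]' | sh o.sh; python3 -m creep '[0,0,-0.04,-7]' | sh o.sh
```

```text
clock: 15.1 tool_pos: [0.4976, 0.0186, 0.134] ft_force: [2.6, -2.5, 4.3] yaw -72.7 Tz 0.094 fperp(toolx) 3.2 falong 1.7
clock: 15.18 tool_pos: [0.4978, 0.0185, 0.1337] ft_force: [3.1, -4.0, 3.9] yaw -79.7 Tz 0.115 fperp(toolx) 4.5 falong 2.4
```

```bash
python3 -m creep '[0.03,-0.06,-0.03,0,0.04,-0.09,-0.05,-7]' | sh o.sh; python3 -m creep '[0,-0.02,-0.03,-7]' | sh o.sh
```

```text
clock: 15.35 tool_pos: [0.4981, 0.0181, 0.1334] ft_force: [3.9, -1.3, 5.2] yaw -86.4 Tz 0.058 fperp(toolx) 1.6 falong 3.8
clock: 15.43 tool_pos: [0.4984, 0.0179, 0.1331] ft_force: [3.5, 0.1, 5.8] yaw -93.6 Tz 0.069 fperp(toolx) -0.3 falong 3.5
```

```bash
python3 -m creep '[0.02,0,-0.01,-4]' | sh o.sh; python3 -m creep '[0.01,0,-0.01,-4]' | sh o.sh; python3 -m creep '[0,0,0,-3]' | sh o.sh;  python3 -m creep '[0,0,0,0]' | sh o.sh
```

```text
clock: 15.52 tool_pos: [0.4985, 0.0178, 0.1329] ft_force: [1.9, -0.9, 4.8] yaw -97.5 Tz 0.055 fperp(toolx) 0.6 falong 2.0
clock: 15.6 tool_pos: [0.4986, 0.0177, 0.1327] ft_force: [4.0, -1.2, 4.6] yaw -101.4 Tz 0.112 fperp(toolx) 0.4 falong 4.1
clock: 15.68 tool_pos: [0.4987, 0.0177, 0.1328] ft_force: [2.9, -2.0, 4.1] yaw -104.4 Tz 0.295 fperp(toolx) 1.2 falong 3.3
clock: 15.77 tool_pos: [0.4987, 0.0177, 0.1327] ft_force: [3.8, -1.6, 5.0] yaw -104.3 Tz 0.246 fperp(toolx) 0.6 falong 4.1
```

The torque has risen to 0.25–0.3 N·m and the blade has sunk 3.8 mm, so the hard stop is reached. I'll back off within the play, lift clear and check.

```bash
python3 -m creep '[0,0,0,5,0,0,0.05,10]' | sh o.sh; python3 -m creep '[0,0,0.3,0,0,0,0.8,0,0,0,1.5,0,0,0,3,0,0,0,5,0,0,0,7.2,0,0,0,7.2,0]' | sh o.sh
```

```text
clock: 15.93 tool_pos: [0.4976, 0.0178, 0.1327] ft_force: [2.2, 0.8, 4.8] yaw -94.0 Tz 0.032 fperp(toolx) -0.9 falong 2.2
clock: 16.52 tool_pos: [0.498, 0.0177, 0.2077] ft_force: [0.9, -0.3, -0.8] yaw -94.5 Tz -0.030 fperp(toolx) 0.2 falong 0.9
```

```bash
python3 - <<'E'
from h import *
for n in("top","side"):
    p,d,w=cloud(n); np.savez(n+"4.npz",p=p,d=d,w=w)
    u,v=map(int,proj(n,[.505,.0176,.06])); r=40
    c=cv2.resize(p[v-r:v+r,u-r:u+r],(400,400),interpolation=cv2.INTER_CUBIC)
    if n=="top": a=c
cv2.imwrite("pics/done1.png",cv2.convertScaleAbs(np.hstack([a,c]),alpha=1.6)); print(u,v)
E
```

```text
293 213
```

View pics/done1.png

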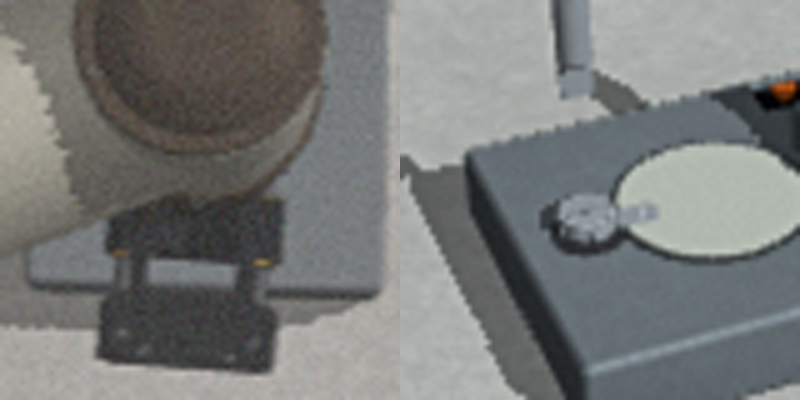

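The side crop shows the tab lying over the white plate, with its end at about (640,212). The blade above is clear of it. I'll take the driver back over the stand to the original grasp pose.

```bash
python3 -m creep '[-0.1,-4,0,4,-0.3,-8,0,8,-0.5,-12,0,12,-0.7,-16,0,16,-0.9,-20,0,20,-1.1,-24,0,22.5,-1.2,-28,0,22.5,-1.3,-32.3,0,22.5]' | sh o.sh; python3 -m creep '[0,0,-2,0,0,0,-4,0,0,0,-4,0,0,0,-4,0,0,0,-4,0]' | sh o.sh; python3 - <<'E'
from h import *
s=np.load("side4.npz"); d=s["d"]; w=s["w"]; g=s["p"].mean(2)
m=(w[...,2]>.0535)&(w[...,2]<.062)&(w[...,0]>.512)&(w[...,0]<.545)&(abs(w[...,1]-.0176)<.015)
P=w[m]*1000; print(m.sum(),P.mean(0)); f=cv2.fitLine(P[:,:2].astype(np.float32),cv2.DIST_L2,0,.01,.01).ravel(); print(np.degrees(np.arctan2(f[1],f[0])))
E
```

```text
clock: 17.28 tool_pos: [0.4815, -0.3053, 0.2016] ft_force: [1.4, 0.4, -1.6] yaw -72.0 Tz -0.014 fperp(toolx) 0.1 falong 1.4
clock: 17.7 tool_pos: [0.4834, -0.304, 0.1638] ft_force: [0.8, -0.8, -1.1] yaw -72.0 Tz -0.015 fperp(toolx) 1.0 falong 0.5
15 [522.27187902  12.25847453  54.34785508]
-0.19691098
```

```bash
python3 -m creep '[0.1,-0.14,0,0,0.1,-0.14,0,0,0.1,-0.14,0,0,0.1,-0.14,0,0]' | sh o.sh; python3 - <<'E'
from h import *
L=[grab_frame("top") for _ in range(6)]; g=np.mean([x[0].astype(float) for x in L],0).mean(2); D=np.array([x[1] for x in L]); 
d=np.nanmedian(np.where(D>0,D,np.nan),0)
m=camera_model("top");K=np.array(m["mtx"]);R=np.array(m["R"]);T=np.array(m["t"])
v,u=np.mgrid[:400,:640]
w=(np.stack([(u-K[0,2])/K[0,0]*d,(v-K[1,2])/K[1,1]*d,d],-1)-T)@R
c0=np.array([497.7,17.6]); roi=np.zeros(g.shape,bool); roi[205:230,298:322]=1
z=w[...,2]; lo=roi&(z>.0535)&(z<.06)
Q=np.array([ray("top",a,b,.0545) for b,a in np.argwhere(lo)])[:,:2]*1000
hd=roi&(z>.0605)&(z<.072); H=np.array([ray("top",a,b,.0637) for b,a in np.argwhere(hd)])[:,:2]*1000; print("head",len(H),H.mean(0))
rr=np.hypot(*(Q-c0).T); X=Q[(rr>17)&(rr<38)&(abs(Q[:,1]-17.6)<12)]; print(len(X),X.mean(0),np.degrees(np.arctan2(*(X.mean(0)-c0)[::-1])))
print(np.round(g[204:228,300:321]).astype(int))
sd=grab_frame("side")[0]; uu,vv=map(int,proj("side",[.4845,-.3054,.08])); print(uu,vv)
cv2.imwrite("pics/ins.png",cv2.convertScaleAbs(cv2.resize(sd[vv-50:vv+50,uu-50:uu+50],(600,600),interpolation=cv2.INTER_CUBIC),alpha=1.6))
E
```

```text
clock: 18.03 tool_pos: [0.4847, -0.3054, 0.1644] ft_force: [0.1, -0.2, -1.3] yaw -72.0 Tz -0.020 fperp(toolx) 0.2 falong 0.0
head 80 [498.07145866  17.66440706]
41 [523.21105793  17.16055052] -0.9868705039209525
[[113 113 113 115 114 112 114 113 113 113 112 113 114 112 112 113 113 112
  114 112 113]
 [112 114 113 113 112 112 113 111 112 113 113 114 112 113 114 114 114 113
  112 113 113]
 [113 113 112 113 112 113 114 113 113 113 112 113 113 113 112 112 113 112
  114 112 111]
 [112 113 114 113 113 114 113 113 114 113 113 112 113 113 113 114 113 113
  112 113 113]
 [113 113 114 114 114 113 113 112 114 113 113 114 113 114 112 112 114 112
  113 112 112]
 [115 112 114 112 114 113 112 113 113 111 108 110 113 114 113 114 113 114
  112 112 113]
 [114 114 112 114 113 113 112 113 107 100  99 102 109 113 113 113 112 113
  113 113 113]
 [116 115 114 112 114 112 114 111 108 106 104 100 106 113 113 112 114 113
  112 112 115]
 [113 115 115 114 113 114 114 112 110 113 109 108 110 114 114 113 114 115
  114 115 117]
 [ 80 104 115 116 113 114 114 111 106 108 107 105 107 113 113 113 114 115
  115 114 106
[... 556 characters left out ...]
5  73 103 104  96  73  59  93 104  95  72  57  64  82
   83  82  81]
 [ 77  61  55  50  58  88 103 101  95  73  60  91 105 102  92  72  61  77
   82  82  82]
 [ 58  56  55  48  61  91 103 102  95  73  61  91 104 104 100  83  59  72
   83  84  83]
 [ 60  58  57  45  56  84 100 100  95  73  61  94 105 102 102  85  59  71
   83  84  81]
 [ 60  61  55  46  46  73 101 102  92  63  61  93 106 104  96  73  52  58
   60  62  59]
 [ 57  59  59  49  44  72 102 104  92  63  59  86  83  74  66  47  48  57
   59  58  59]
 [ 59  59  60  57  46  46  78 106  94  64  53  69  73  67  45  43  52  59
   60  58  61]
 [ 60  58  59  58  49  39  43  59  67  56  54  67  52  46  39  48  57  60
   56  59  57]]
350 307
```

View pics/ins.png

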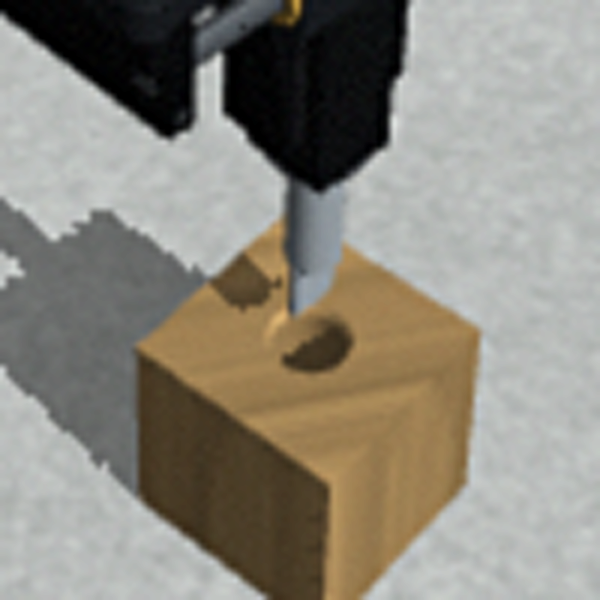

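The crop shows the tip just above the hole: shank centre at column ~314, hole at ~(314,340), the same alignment as when it was drawn out. The tab angle is about -1 to -4°, which agrees with the stop. I'll insert gently.

```bash
python3 -m creep '[0,0,-0.4,0,0,0,-0.8,0,0,0,-1.2,0,0,0,-1.6,0,0,0,-1.8,0]' | sh o.sh; python3 -m creep '[0,0,-0.3,0,0,0,-0.6,0,0,0,-0.9,0,0,0,-1.2,0]' | sh o.sh
```

```text
clock: 18.8 tool_pos: [0.4838, -0.3054, 0.1446] ft_force: [-0.7, 0.3, -1.9] yaw -72.0 Tz -0.005 fperp(toolx) -0.5 falong -0.6
clock: 19.13 tool_pos: [0.4843, -0.3056, 0.1334] ft_force: [0.5, -0.3, -1.6] yaw -72.0 Tz 0.006 fperp(toolx) 0.4 falong 0.4
```

```bash
python3 -m creep '[0,0,-0.3,0,0,0,-0.6,0,0,0,-0.9,0,0,0,-1.2,0,0,0,-1.3,0]' | sh o.sh; python3 -m creep '[0,0,-0.5,0,0,0,-1,0,0,0,-1.5,0,0,0,-2,0,0,0,-2.5,0,0,0,-2.8,0,0,0,-2.8,0]' | sh o.sh
```

```text
clock: 19.55 tool_pos: [0.484, -0.3055, 0.12] ft_force: [-0.5, 1.0, -2.5] yaw -72.0 Tz -0.001 fperp(toolx) -1.1 falong -0.1
clock: 20.13 tool_pos: [0.4837, -0.3054, 0.0916] ft_force: [0.2, -0.6, -1.4] yaw -72.0 Tz -0.037 fperp(toolx) 0.6 falong 0.0
```

```bash
python3 -m creep '[0,0,-0.2,0,0,0,-0.4,0,0,0,-0.4,0]' | sh o.sh; for i in 1 2 3; do python3 -m creep '[0,0,-0.05,0,0,0,-0.05,0]' | sh o.sh; done
```

```text
clock: 20.38 tool_pos: [0.4842, -0.3056, 0.0884] ft_force: [-0.9, 0.7, -1.6] yaw -72.0 Tz -0.030 fperp(toolx) -1.0 falong -0.6
clock: 20.55 tool_pos: [0.4843, -0.3056, 0.0882] ft_force: [-0.3, -0.3, -1.2] yaw -72.0 Tz 0.049 fperp(toolx) 0.2 falong -0.3
clock: 20.72 tool_pos: [0.4843, -0.3056, 0.0877] ft_force: [0.1, -0.3, -2.0] yaw -72.0 Tz -0.074 fperp(toolx) 0.3 falong 0.0
clock: 20.88 tool_pos: [0.4843, -0.3056, 0.0871] ft_force: [0.3, 0.5, -1.6] yaw -72.0 Tz 0.019 fperp(toolx) -0.3 falong 0.5
```

```bash
for i in 1 2 3; do python3 -m creep '[0,0,-0.05,0,0,0,-0.05,0]' | sh o.sh; done
```

```text
clock: 21.05 tool_pos: [0.4842, -0.3056, 0.0866] ft_force: [-0.1, -0.2, -1.5] yaw -72.0 Tz 0.026 fperp(toolx) 0.2 falong -0.2
clock: 21.22 tool_pos: [0.4843, -0.3056, 0.0865] ft_force: [-1.4, 1.3, 1.7] yaw -72.0 Tz -0.028 fperp(toolx) -1.6 falong -0.9
clock: 21.38 tool_pos: [0.4843, -0.3056, 0.0865] ft_force: [-2.3, 2.2, 4.7] yaw -72.0 Tz -0.055 fperp(toolx) -2.8 falong -1.5
```

The driver rests on the block at z 0.0865. I'll open the fingers partly, then fully, and lift away.

```bash
python3 -m creep '[0,0,0,0,0,0,0,0,0,0,0,0,0,0,0,0,0,0,0,0]' 0 | sh o.sh; python3 -m creep '[0,0,1,0,0,0,3,0,0,0,6,0,0,0,9,0,0,0,12,0,0,0,14,0,0,0,14,0]' | sh o.sh; python3 -m creep '[-3,4,0,0,-6,8,0,0,-9,12,0,0,-9,12,0,0,-9,12,0,0,-9,12,0,0]' | sh o.sh; python3 - <<'E'
from h import *
p,d,w=cloud("top"); z=w[...,2]; m=np.zeros(z.shape,bool); m[200:250,405:470]=1
q=m&(z>.13)&(z<.15); print(q.sum(),w[q].mean(0))
s,_,_=cloud("side"); cv2.imwrite("pics/end.png",cv2.convertScaleAbs(np.hstack([s[:,150:550],p[80:480,150:550]]) ,alpha=1.5) if False else cv2.convertScaleAbs(s,alpha=1.4))
E
```

```text
clock: 21.8 tool_pos: [0.4843, -0.3057, 0.0854] ft_force: [-0.1, -0.1, 0.2] yaw -72.0 Tz 0.001 fperp(toolx) 0.1 falong -0.1
clock: 22.38 tool_pos: [0.4868, -0.307, 0.2323] ft_force: [-0.2, -0.6, -0.5] yaw -72.0 Tz 0.007 fperp(toolx) 0.5 falong -0.4
clock: 22.88 tool_pos: [0.3937, -0.1849, 0.2264] ft_force: [0.8, -0.6, 0.1] yaw -71.9 Tz 0.032 fperp(toolx) 0.8 falong 0.6
35 [ 0.49520376 -0.30628501  0.14030032]
```

View pics/end.png

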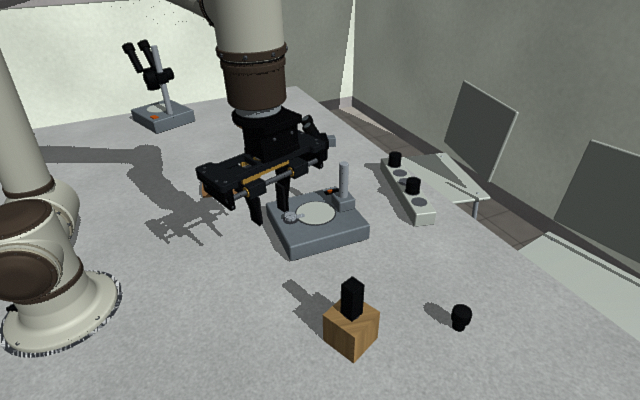

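The driver stands upright in its stand at about (352,300), exactly as at the start. The tab lies over the plate near (298,215), the eyepiece is undisturbed, and the gripper touches nothing. I'll hand in.

```bash
python3 -m creep '[0,0,0,0,0,0,0,0,0,0,0,0]' | sh o.sh; python3 -c "
from rig import close_job
print(close_job())"
```

```text
clock: 23.23 tool_pos: [0.3946, -0.1861, 0.2253] ft_force: [-0.3, -0.2, 0.0] yaw -72.1 Tz -0.083 fperp(toolx) 0.1 falong -0.4
the job is handed in; nothing more can be done
None
```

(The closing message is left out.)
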